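Release the eccentric lock and push the plate carriage home

TASK

The sample plate's carriage in the bead-separation dock is held back by an eccentric cam. With the fingertips, push the orange cam lever round the front until it points over the green dot (the cam's low point), and only then push the carriage forward by its blue tab until it is fully home against its stop. Do not touch the sample plate, pick nothing up, and leave the vials and other things on the bench where they stand.

Things in the scene. Friction and masses are not known exactly. Their poses are not given: they have to be found in the camera images.
- dock: Plate dock, fixed on the bench: light grey metal base plate 390 x 210 x 12 mm. Origin on the bench directly under the cam axis; x axis = direction in which the carriage is pushed home, y to the left of that, z up. Base plate from x = -225 to +165, y = -105 to +105 mm. Two black magnet blocks 70 x 16 mm, 48 mm high, beside the carriage at x = -135 to -65, y = +/-88 mm.
- cam_axis (a point): A point on the upright axis of the eccentric cam, 50 mm above the bench; axes parallel to the dock's. The cam is a brass-coloured disc of 36 mm radius, its centre 16 mm off the axis, from 16 to 30 mm above the bench, with a dark hub of 13 mm radius up to 70 mm.
- green_mark (a point): Centre of the green dot (16 mm diameter) on the base plate, 95 mm from the cam axis towards the dock's -y: the lever points over it when the cam is at its low point. A red dot lies opposite, at +y: the lever points over that one at the high point.
- cam (a joint): Angle of the cam (rad), growing clockwise from above. 0: high point faces the carriage, lever over the red dot (dock +y). 1.571: lever along dock +x, away from the carriage. 3.142: low point faces the carriage, lever over the green dot (dock -y). It turns only from -0.75 to 3.6, so round the front, away from the carriage. Friction about 0.2 N m (3 N at the lever's end); it stays where left.
- lever_end (a point): A point inside the orange cam lever, 68 mm from the cam axis, 50 mm above the bench. The lever is an upright flat bar pointing straight out from the axis: 10 mm thick, 6 to 85 mm from the axis, 34 to 66 mm above the bench. The point's y axis points outward along the lever, its x axis across it, the way the joint value grows.
- carriage (a joint): Travel of the plate carriage (m): 0 fully back (where it starts), 0.040 fully home against its stop. With the cam high, the carriage's small steel roller meets the cam after about 10 mm and goes no farther; only with the cam low can it go home. About 2.5 N of friction, it stays where it is left.
- push_tab (a point): Centre of the rear face (looking to dock -x) of the carriage's blue upright push tab, 60 mm above the bench; moves with the carriage, axes parallel to the dock's. The tab is 64 mm wide across, 8 mm thick, from 20 to 80 mm above the bench. The carriage is 96 x 138 mm, its pocket rim 38 mm above the bench.
- pocket (a point): Centre of the floor of the carriage's pocket, 30 mm above the bench, where the sample plate sits; axes parallel to the dock's.
- plate: White 96-well sample plate, 85.5 x 127.8 x 19 mm, loose in the carriage's pocket (about 2 mm of play) and riding with it; origin at the centre of its underside, top 49 mm above the bench. Not to be touched.
- vial_a: Small clear vial with a red cap, 25 mm diameter, 50 mm tall, standing loose on the dock's base plate near its front edge, 138 to 147 mm ahead of the cam axis; origin at the centre of its underside. Bystander.
- vial_b: The same with a blue cap. Bystander.
- blue_cap_bottle: Glass bottle with a blue cap, 70 mm diameter, 140 mm tall, on the bench; origin at the centre of its underside. Bystander.
- red_cap_bottle: White bottle with a red cap, 64 mm diameter, 120 mm tall; origin at the centre of its underside. Bystander.
- beaker: Glass beaker, 66 mm diameter, 85 mm tall; origin at the centre of its underside. Bystander.
- spare_plate: Green 96-well plate, 85.5 x 127.8 x 19 mm, lying on the bench; origin at the centre of its underside. Bystander.
- tube_rack: Blue tube rack 80 x 160 x 47 mm with capped tubes; origin at the centre of its underside. Bystander.

How it is judged (in metres and radians):
On the way, in this order (a step that is already met when the one before it is completed fails the run):
1. the cam is turned to its low point (lever within 0.3 rad of the green dot) while the carriage is still back (less than 8 mm forward) (value of joint cam between 2.8416 and 3.4416 rad and value of joint carriage below 0.008 m), for 0.2 s.
2. the carriage is pushed home (within 3 mm of its stop) with the cam low (value of joint cam between 2.8416 and 3.4416 rad and value of joint carriage above 0.037 m), for 0.2 s.
At the end, for the whole second after the job is handed in: The cam is at its low point (joint within 0.3 rad of 3.142, lever over the green dot), the carriage is home (joint over 37 mm of 40 mm), the plate lies flat in the carriage's pocket, and all is at rest (all of step 2 and z of plate in the frame of pocket below 0.006 m and angle between plate's own z axis and vertical below 0.08 rad and velocity of joint carriage below 0.005 m/s and linear speed of plate below 0.01 m/s); the robot touches nothing.
It fails at once if the sample plate is touched by the robot (more than 1 N) (contact force between any of the fingers, the arm and plate above 1 N).
It fails at once if the sample plate is lifted more than 6 mm off the carriage or tipped (not (z of plate in the frame of pocket below 0.006 m and angle between plate's own z axis and vertical below 0.08 rad)).
It fails at once if a bystander is carried, lifted or pushed more than 30 mm (distance of any of vial_a, vial_b, blue_cap_bottle, red_cap_bottle, beaker, spare_plate, tube_rack from where it was at the start of the episode above 0.03 m).
It fails at once if a bystander is tipped over (angle between any of vial_a, vial_b, blue_cap_bottle, red_cap_bottle, beaker, spare_plate, tube_rack's own z axis and vertical above 0.5 rad).
It also fails if it takes over 54 s, if anything falls off the work surface, if the arm or the gripper's body presses on something with over 40 N, if the wrist force passes 120 N, or if a joint passes its speed limit or range.

ROBOT

A 6-joint arm with a two-finger parallel gripper is mounted at the origin on the work surface. World frame = base frame: x ahead of the robot, y to its left, z up, the work surface at z = 0. Lengths are in m, angles in degrees, forces in N, time in s.
With the tool pointing down it reaches from about 0.325 to 0.85 m from the base axis. Payload 15.5 kg.
Tool frame: the origin (TCP) lies midway between the tips of the shut fingers; the grasp point (between the pads) lies 19 mm behind it; z points along the fingers, y is the line along which they close (so a half turn about z gives the same grasp; the last joint's range is limited). The gripper opens to 91 mm and grips with 3 to 60 N. Pads are 32 mm wide; open, the fingers measure 118 mm over their backs; the gripper's body (76 mm by 178 mm) begins 60 mm behind the grasp point.
Start: joints at [-80.816, 28.281, 77.091, -0, 74.628, -5.472], TCP at [0.158, -0.605, 0.214] pointing down, gripper open.
Joint ranges: [-166.48, 166.48], [-47.26, 123.95], [12.59, 153.08], [-70.14, 250.14], [6.76, 159.57], [-176.63, 176.63]. Speed limits (degrees/s): [108.29, 108.29, 147.25, 172.46, 172.46, 172.46].

INTERFACE

Orientations are given as a 3x3 rotation matrix whose columns are the frame's x, y, z axes.
In Python, from bench import ctrl gives the robot as it stands. The module is installed in compiled form; this text tells all that it offers. Calls block until the motion is done:
- ctrl.goto(position, orientation): joint-space move of the TCP to a pose.
- ctrl.move_l(position, vel=0.15, ori=None, contact_N=None): straight line of the TCP; ori=None keeps the orientation; vel is the mean speed in m/s. With contact_N (N) it stops when the force on the tool has changed by that much, and returns True; else False.
- ctrl.movej(angles): joint-space move.
- ctrl.command_gripper(opening): opening from 0.0 (shut) to 1.0 (fully open); the grip force is fixed at half the most; returns when the fingers have stopped.
- ctrl.sleep(seconds).
- ctrl.ik(position, orientation): joint angles nearest the present ones, or None.
- ctrl.read_camera(name): name is "side" or "top"; returns the picture (420x560x3 uint8, blue, green, red); there is no depth.
- ctrl.camera_params(name): a dict with "fx", "fy", "cx", "cy" (pixels), "pose" (4x4, takes a point from camera to world coordinates). Camera axes: x right, y up, looking along -z (the intrinsics and any distortion apply to the point x, -y, -z); pixel columns grow to the right and rows downward; lengths in m; the calibration is good to about 2 mm. A picture is of the moment at which its call begins. camera_params takes no time and is no camera call.
A pose or a line that the arm cannot do raises ctrl.MotionError and nothing moves.
- ctrl.sign_off(): hands the job in; it is judged then, once.
Readings, each from a call of its own:
- ctrl.current_t(): time.
- ctrl.current_q(): joint angles.
- ctrl.current_dq(): joint speeds.
- ctrl.current_effort(): joint torques, N m.
- ctrl.current_tool_pos(): TCP position.
- ctrl.current_eef_rot(): TCP orientation.
- ctrl.current_contact_force(): force on the tool from outside, world axes, zero at the start.
- ctrl.current_wrist_torque(): the same for the moment, N m.
- ctrl.current_grip_width(): opening from 0.0 (shut) to 1.0 (fully open).
- ctrl.current_grasp_force(): force on a finger pad.
Only numpy, scipy, OpenCV 4.12 (cv2) and the standard library are available. Lean on these libraries where they do the work, as an engineer would, in place of code of your own. Each camera call takes 0.05 s, during which the arm holds its last target. There are 200 camera calls.

## Working session

There is one attempt and no reset: what is moved stays moved. The work goes in short steps, each a Python script; the robot and the scene stay as the last script left them, time stands still between calls to the robot, and variables do not carry over. Pictures are saved under pics/ and viewed, at most 10 in all, crops included, and the job is handed in when it is done.

```bash
mkdir -p pics; python3 - <<'E'
from bench import ctrl
import cv2,numpy as np
np.set_printoptions(precision=4,suppress=True)
for n in("top","side"):
    cv2.imwrite(f"pics/{n}0.png",ctrl.read_camera(n)); p=ctrl.camera_params(n); print(n,p)
print(ctrl.current_eef_rot(),ctrl.current_t())
E
```

```text
top {'fx': 444.80138559206813, 'fy': 444.80138559206813, 'cx': 271.8357337027658, 'cy': 205.45374036226553, 'pose': array([[-0.0272,  0.9927, -0.1176,  0.3412],
       [-0.9996, -0.0268,  0.0052,  0.0032],
       [ 0.002 ,  0.1176,  0.9931,  1.5972],
       [ 0.    ,  0.    ,  0.    ,  1.    ]])}
side {'fx': 466.84580767422875, 'fy': 466.84580767422875, 'cx': 272.57129174842225, 'cy': 214.62026901250084, 'pose': array([[-0.9305,  0.2918, -0.2215,  0.2421],
       [-0.3661, -0.7192,  0.5905,  0.7284],
       [ 0.013 ,  0.6306,  0.776 ,  1.0389],
       [ 0.    ,  0.    ,  0.    ,  1.    ]])}
[[ 0.9675  0.2531 -0.0002]
 [ 0.2531 -0.9675  0.0011]
 [ 0.0001 -0.0011 -1.    ]] 0.1
```

View pics/top0.png

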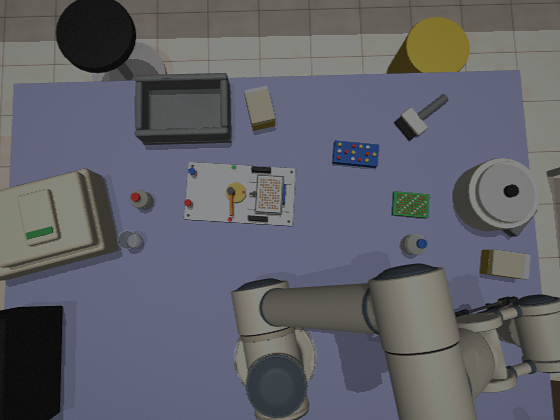

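View pics/side0.png

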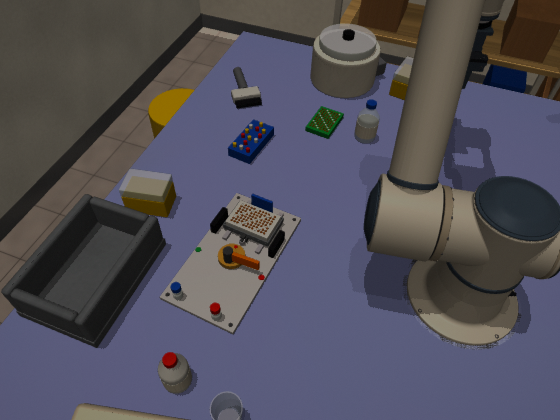

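The top view shows the dock at about (240,195), with its +x pointing image-left (world +y). The lever points down towards the red dot at (230,219), the green dot is at (234,167), the blue tab is at about (284,194), and the vials are at (192,171) and (188,203). The side view agrees: green dot (198,249), red dot (261,278).

```bash
cat > h.py <<'E'
from bench import ctrl
import cv2,numpy as np
np.set_printoptions(precision=4,suppress=True)
def ray(n,uv,z):
    p=ctrl.camera_params(n); T=p["pose"]
    d=T[:3,:3]@np.array([(uv[0]-p["cx"])/p["fx"],-(uv[1]-p["cy"])/p["fy"],-1]); o=T[:3,3]
    return o+d*(z-o[2])/d[2]
def blobs(img,lo,hi,box,amin=3):
    h=cv2.cvtColor(img,cv2.COLOR_BGR2HSV); m=cv2.inRange(h,lo,hi)
    x0,y0,x1,y1=box; k=np.zeros_like(m); k[y0:y1,x0:x1]=m[y0:y1,x0:x1]
    n,_,s,c=cv2.connectedComponentsWithStats(k)
    return [(c[i],s[i]) for i in range(1,n) if s[i][4]>=amin]
E
python3 - <<'E'
from h import *
B={"top":(175,155,305,235),"side":(160,185,305,330)}
C={"green":((45,90,40),(85,255,255)),"red":((0,150,80),(4,255,255)),"red2":((174,150,80),(180,255,255)),"orange":((6,170,120),(17,255,255)),"blue":((100,170,40),(115,255,255))}
Z={"green":.012,"red":.012,"red2":.012,"orange":.066,"blue":.08}
for n in B:
    im=cv2.imread(f"pics/{n}0.png")
    for c in C:
        for cc,s in blobs(im,*C[c],B[n]): print(n,c,cc,s,ray(n,cc,Z[c])[:2])
    x0,y0,x1,y1=B[n]
    hsv=cv2.cvtColor(im,cv2.COLOR_BGR2HSV)
    m=((hsv[...,1]<45)&(hsv[...,2]>110)).astype(np.uint8); k=np.zeros_like(m);k[y0-3:y1+3,x0-3:x1+3]=m[y0-3:y1+3,x0-3:x1+3]
    cs,_=cv2.findContours(k,cv2.RETR_EXTERNAL,cv2.CHAIN_APPROX_NONE); c=max(cs,key=cv2.contourArea)
    P=np.array([ray(n,q[0],.012)[:2] for q in c],np.float32)
    r=cv2.minAreaRect(P); print("base",r, cv2.boxPoints(r))
t=[cv2.resize(cv2.imread("pics/top0.png")[150:240,175:305],None,fx=5,fy=5,interpolation=2)]
cv2.imwrite("pics/ct.png",t[0])
E
```

```text
top green [233.3846 166.6154] [232 165   4   4  13] [0.6744 0.1304]
top red [243.3333 191.6667] [243 191   2   2   3] [0.5816 0.0961]
top red [187.5333 202.3667] [185 200   6   6  30] [0.5482 0.2971]
top red [229.6364 218.7273] [228 217   4   4  11] [0.4852 0.147 ]
top orange [230.475 204.025] [229 195   3  20  40] [0.5313 0.1384]
top blue [191.5833 170.625 ] [189 168   6   6  24] [0.6498 0.2699]
top blue [283.7222 195.1667] [283 187   2  16  18] [ 0.5554 -0.0467]
base ((0.5814160704612732, 0.15703214704990387), (0.29504984617233276, 0.20916593074798584), 84.86577606201172) [[0.4641 0.0195]
 [0.6724 0.0007]
 [0.6988 0.2946]
 [0.4905 0.3133]]
side green [197.6667 249.125 ] [195 247   6   5  24] [0.6769 0.1324]
side red [235.2 246.4] [234 246   3   2   5] [0.5878 0.0869]
side red [260.963  276.8889] [258 275   7   5  27] [0.4876 0.149 ]
side red [214.4028 306.8194] [210 303  10   9  72] [0.5605 0.2698]
side orange [237. 245.] [236 245   3   1   3] [0.5672 0.1149]
side orange [221. 248.] [220 247   3   3   3] [0.6009 0.1386]
side orange [235.     248.3333] [234 248   3   2   3] [0.5677 0.1262]
side orange [245.     257.2065] [232 252  27  12  92] [0.5334 0.1415]
side blue [261.7397 202.3699] [252 194  21  18 219] [ 0.5585 -0.03  ]
side blue [175.3902 287.2195] [171 282  10  11  82] [0.6465 0.2882]
base ((0.5853214263916016, 0.17819401621818542), (0.2535909116268158, 0.2086419016122818), 84.88780212402344) [[0.4701 0.0612]
 [0.6779 0.0426]
 [0.7005 0.2952]
 [0.4927 0.3138]]
```

View pics/ct.png

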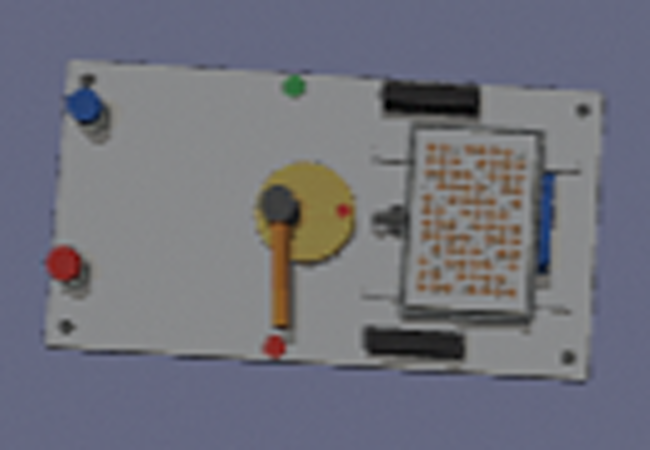

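```bash
cat >> h.py <<'E'
A=np.array([.5812,.1397]); YD=np.array([.4864-.6757,.148-.1314]); YD/=np.linalg.norm(YD); XD=np.array([YD[1],-YD[0]])
def W(x,y,z): return np.r_[A+x*XD+y*YD,z]
def R(ydir):
    y=np.r_[ydir,0]; z=np.array([0,0,-1.]); return np.column_stack([np.cross(y,z),y,z])
def pose(th,d,z,s,r=.062):
    g=np.cos(th)*XD-np.sin(th)*YD
    p=r*np.array([np.sin(th),np.cos(th)])-d*np.array([np.cos(th),-np.sin(th)])
    return W(*p,z),R(s*g)
E
python3 - <<'E'
from h import *
print(XD,YD)
for s in (1,-1):
    for th in np.arange(-.1,3.2,.4):
        q=ctrl.ik(*pose(th,.0185,.042,s)); print(s,round(th,1),None if q is None else np.array(q))
print(ctrl.ik(W(-.235,0,.058),R(XD)),ctrl.ik(W(-.235,0,.058),R(-XD)))
ctrl.command_gripper(0.0); print(ctrl.current_t())
E
```

```text
[0.0874 0.9962] [-0.9962  0.0874]
1 -0.1 [  6.635   34.5398  99.9662  -0.      45.494  -84.083 ]
1 0.3 [  9.4032  34.7376  99.4198  -0.      45.8426 -58.3966]
1 0.7 [ 11.8153  35.4926  97.3537  -0.      47.1537 -33.0661]
1 1.1 [13.416  36.6809 94.1545 -0.     49.1646 -8.5471]
1 1.5 [14.0019 38.1113 90.3747 -0.     51.5141 14.9571]
1 1.9 [13.5981 39.5581 86.6156 -0.     53.8264 37.4716]
1 2.3 [12.3715 40.7959 83.4411 -0.     55.763  59.1633]
1 2.7 [10.5541 41.632  81.3156 -0.     57.0524 80.2642]
1 3.1 [  8.3996  41.9346  80.5497  -0.      57.5157 101.0281]
-1 -0.1 [ 6.635  34.5398 99.9662 -0.     45.494  95.917 ]
-1 0.3 [  9.4032  34.7376  99.4198  -0.      45.8426 121.6034]
-1 0.7 [ 11.8153  35.4926  97.3537  -0.      47.1537 146.9339]
-1 1.1 [ 13.416   36.6809  94.1545  -0.      49.1646 171.4529]
-1 1.5 [  14.0019   38.1113   90.3747   -0.       51.5141 -165.0429]
-1 1.9 [  13.5981   39.5581   86.6156   -0.       53.8264 -142.5284]
-1 2.3 [  12.3715   40.7959   83.4411   -0.       55.763  -120.8367]
-1 2.7 [ 10.5541  41.632   81.3156  -0.      57.0524 -99.7358]
-1 3.1 [  8.3996  41.9346  80.5497  -0.      57.5157 -78.9719]
[ -15.5745   35.0276   94.2559   -0.       50.7165 -100.563 ] [-15.5745  35.0276  94.2559  -0.      50.7165  79.437 ]
1.4667
```

```bash
python3 - <<'E'
from h import *
p,o=pose(-.1,.040,.20,1); ctrl.goto(p,o)
print(ctrl.move_l(pose(-.1,.040,.042,1)[0],vel=.15,contact_N=6),ctrl.current_tool_pos(),ctrl.current_t())
for n in("top","side"): im=ctrl.read_camera(n); cv2.imwrite(f"pics/{n}1.png",im)
cv2.imwrite("pics/c1.png",cv2.resize(cv2.imread("pics/side1.png")[180:330,150:320],None,fx=4,fy=4))
E
```

```text
False [0.5202 0.099  0.0427] 5.45
```

View pics/c1.png

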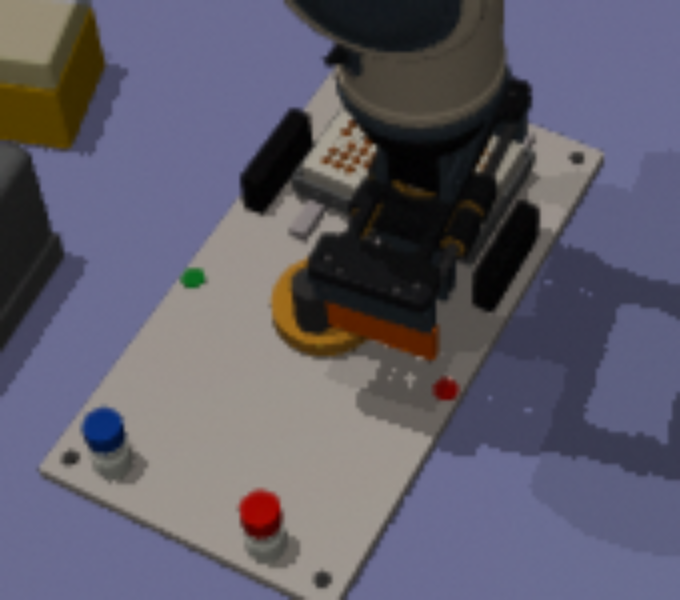

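The fingers are down behind the lever, between it and the carriage, at about (380,290) in the crop. Now I'll sweep the lever round.

```bash
python3 - <<'E'
from h import *
ths=np.r_[np.arange(.05,2.8,.25),2.85]
for i,th in enumerate(ths):
    p,o=pose(th,.0185,.042,1); ctrl.move_l(p,vel=.06,ori=o)
    F=ctrl.current_contact_force(); 
    if np.linalg.norm(F[:2])>40: print("force",th,F);break
print(th,F,ctrl.current_tool_pos(),p,ctrl.current_t())
for n in("top","side"): im=ctrl.read_camera(n); cv2.imwrite(f"pics/{n}2.png",im)
cv2.imwrite("pics/c2.png",np.hstack([cv2.resize(cv2.imread("pics/side2.png")[190:330,150:310],None,fx=2.5,fy=2.5),cv2.resize(cv2.imread("pics/top2.png")[130:270,160:320],None,fx=2.5,fy=2.5)]))
E
```

```text
2.85 [-0.589  -0.9825  0.1878] [0.6379 0.1706 0.042 ] [0.6382 0.1704 0.042 ] 10.8583
```

View pics/c2.png

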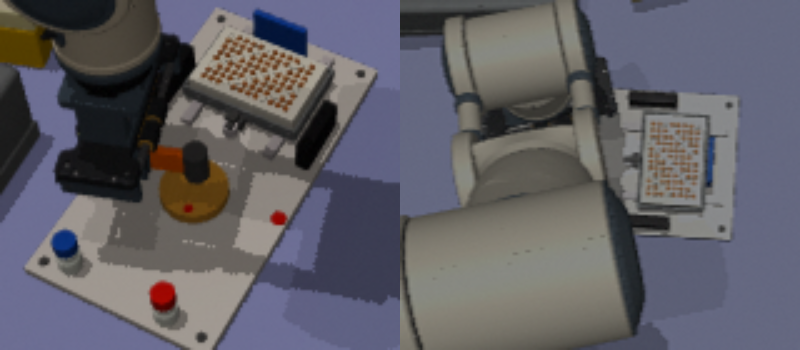

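The side view shows the lever at about (170,158) near the green side, with the fingers on its front. The carriage hasn't moved and both vials are standing. I'll finish the turn, back off and look.

```bash
python3 - <<'E'
from h import *
for th in(3.0,3.14):
    p,o=pose(th,.0185,.042,1); ctrl.move_l(p,vel=.06,ori=o)
print(ctrl.current_contact_force(),ctrl.current_t())
ctrl.move_l(pose(3.14,.045,.042,1)[0],vel=.1)
ctrl.move_l(pose(3.14,.045,.16,1)[0],vel=.15)
ctrl.goto(W(-.245,0,.16),R(XD)); print(ctrl.current_t())
for n in("top","side"): im=ctrl.read_camera(n); cv2.imwrite(f"pics/{n}3.png",im)
im=cv2.imread("pics/side3.png")
for cc,s in blobs(im,(6,170,90),(17,255,255),(160,185,305,330)):
    if s[4]<20: continue
    print(cc,s,ray("side",cc,.06)[:2])
cv2.imwrite("pics/c3.png",np.hstack([cv2.resize(im[190:330,150:310],None,fx=2.5,fy=2.5),cv2.resize(cv2.imread("pics/top3.png")[130:270,160:320],None,fx=2.5,fy=2.5)]))
E
```

```text
[-0.8304 -0.267  -0.5439] 11.5667
16.0667
[209.9028 245.7708] [199 239  24  14 144] [0.6324 0.1393]
```

View pics/c3.png

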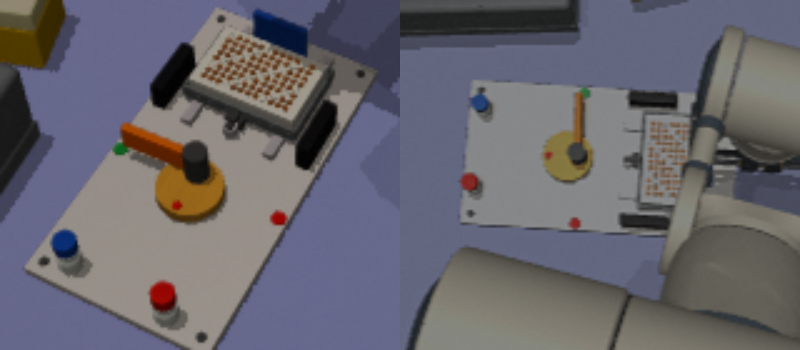

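The lever now points over the green dot at about 3.06 rad by the side view. The carriage is still back. Next is the tab.

```bash
python3 - <<'E'
from h import *
im=cv2.imread("pics/top3.png")
for cc,s in blobs(im,(6,170,90),(17,255,255),(175,155,250,235)):
    if s[4]>20:
        v=ray("top",cc,.066)[:2]-A; print("cam",np.arctan2(v@XD,v@YD)%(2*np.pi),np.linalg.norm(v))
print(ctrl.move_l(W(-.245,0,.058),vel=.12,contact_N=6))
c=ctrl.move_l(W(-.165,0,.058),vel=.03,contact_N=2)
x=(ctrl.current_tool_pos()[:2]-A)@XD; print("contact",c,x,ctrl.current_contact_force(),ctrl.current_t())
E
```

```text
cam 3.1691775701813034 0.0440020123539238
False
contact True -0.20084954027769933 [-0.176   0.0023  0.1092] 18.6583
```

```bash
python3 - <<'E'
from h import *
c=ctrl.move_l(W(-.145,0,.058),vel=.03,contact_N=15)
x=(ctrl.current_tool_pos()[:2]-A)@XD; print("contact",c,x,ctrl.current_contact_force(),ctrl.current_t())
ctrl.sleep(.3)
for n in("top","side"): im=ctrl.read_camera(n); cv2.imwrite(f"pics/{n}4.png",im)
im=cv2.imread("pics/side4.png")
cv2.imwrite("pics/c4.png",cv2.resize(im[180:330,150:310],None,fx=4,fy=4))
E
```

```text
contact True -0.16150880351702832 [-1.3033 -8.3162  3.1527] 19.925
```

View pics/c4.png

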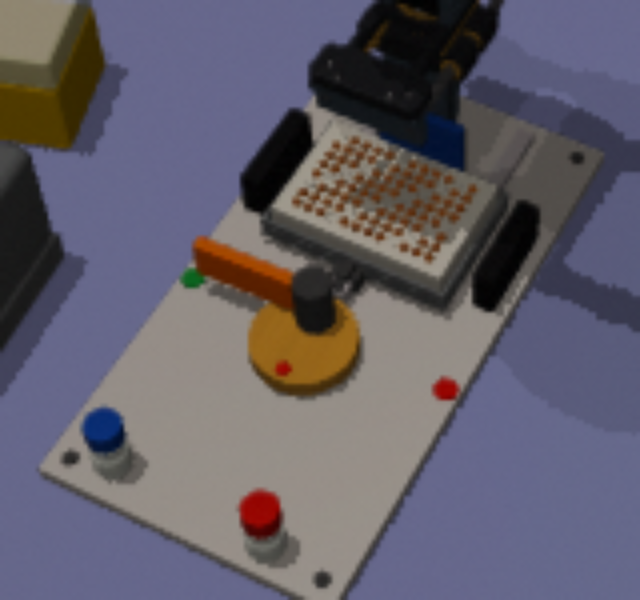

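The carriage is forward with its roller near the cam, the lever is still over the green dot, and the tool has travelled about 39 mm since contact. I'll press once more to confirm the stop, then retreat and measure.

```bash
python3 - <<'E'
from h import *
c=ctrl.move_l(W(-.150,0,.058),vel=.02,contact_N=22)
x=(ctrl.current_tool_pos()[:2]-A)@XD; print("contact",c,x,ctrl.current_contact_force())
ctrl.sleep(.3); print((ctrl.current_tool_pos()[:2]-A)@XD)
ctrl.move_l(W(-.24,0,.058),vel=.1); ctrl.move_l(W(-.24,0,.2),vel=.15); ctrl.sleep(.3)
for n in("top","side"): im=ctrl.read_camera(n); cv2.imwrite(f"pics/{n}5.png",im)
def tab(f):
    b=max(blobs(cv2.imread(f),(100,150,30),(118,255,255),(230,180,300,240)),key=lambda t:t[1][4]); return b
for f in("pics/side0.png","pics/side5.png"):
    c,s=tab(f); bot=(c[0],c[1]); print(c,s,(ray("side",c,.065)[:2]-A)@XD)
for f in("pics/side3.png","pics/side5.png"):
    for cc,s in blobs(cv2.imread(f),(6,170,90),(17,255,255),(160,185,305,330),20): print("lever",cc,s)
print(ctrl.current_t())
cv2.imwrite("pics/c5.png",cv2.resize(cv2.imread("pics/side5.png")[180:330,150:310],None,fx=4,fy=4))
E
```

```text
contact True -0.16159846713050233 [-1.5088 -6.5275  3.4173]
-0.16160022101779192
[261.6623 202.2632] [251 194  22  18 228] -0.18265694479088318
[255.0179 212.5536] [245 204  21  18 224] -0.1420371766865283
lever [209.9028 245.7708] [199 239  24  14 144]
lever [210.0972 245.7639] [199 239  24  14 144]
23.3333
```

View pics/c5.png

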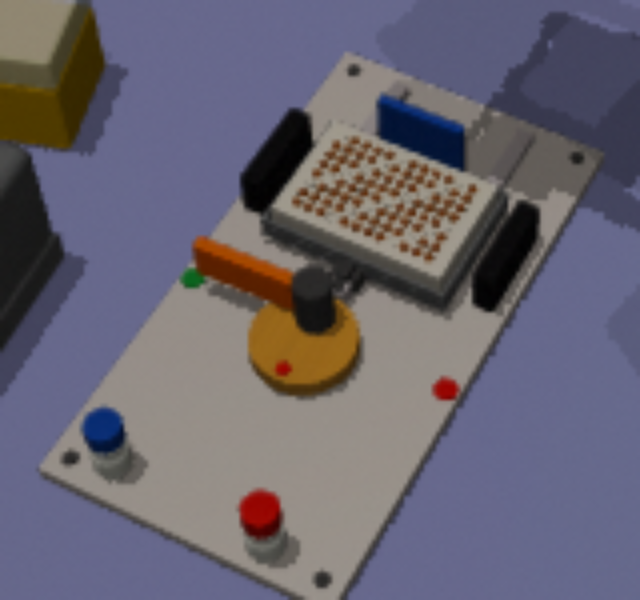

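The tab has moved 40.6 mm by camera and the stop is firm. The lever is over the green dot, the plate is flat and the arm is clear.

```bash
python3 -c "
from bench import ctrl
print(ctrl.sign_off())"
```

```text
the job is handed in; nothing more can be done
None
```

I turned the cam lever over the green dot, then pushed the carriage home against its stop (about 40 mm of travel by camera); plate untouched, vials standing where they were, and the job was handed in after about 23 s of robot time, with no verdict shown.

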